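Fit the crank and wind the fixture closed on the block

ROBOT

A 7-joint arm with a two-finger parallel gripper is mounted at the origin on a cart in front of the work surface, level with it; the furniture and walls round the work are solid. World frame = base frame: x ahead of the robot, y to its left, z up, the work surface at z = 0. Lengths are in mm, angles in rad, forces in N, time in s.
With the tool pointing down it reaches from about 400 to 850 mm from the base axis. Payload 4.5 kg.
Tool frame: the origin (TCP) lies on the centre line of the jaws, within the pads' length; the fingertips stand 8 mm ahead of it and the grasp point (between the pads) lies 11 mm behind it; z points along the fingers, y is the line along which they close (so a half turn about z gives the same grasp; the last joint's range is limited). The gripper opens to 88 mm and grips with 3 to 60 N. Pads are 18 mm wide; open, the fingers measure 123 mm over their backs; the gripper's body (75 mm by 187 mm) begins 45 mm behind the grasp point.
Start: joints at [1.166, 0.689, -0.195, 1.565, 0.157, 0.902, -0.215], TCP at [265.564, -565.799, 246.743] pointing down, gripper open.
Joint ranges: [-3.01, 3.01], [-0.46, 2.08], [-1.47, 1.51], [0.13, 2.56], [-1, 4.14], [0.04, 2.09], [-2.66, 2.66]. Speed limits (rad/s): [2.57, 2.57, 3.14, 3.14, 3.14, 3.14, 3.14].

INTERFACE

Orientations are given as a 3x3 rotation matrix whose columns are the frame's x, y, z axes.
In Python, from plant import observe, cams, env gives the robot as it stands. The module is installed in compiled form; this text tells all that it offers.
- The arm moves only by the shell command python3 -m creep 'ROWS' [OPENING] [FORCE]. ROWS is JSON, a list of rows, each a list of 6 numbers: the shift along the tool's x, y, z as a fraction of full scale, then the turn, a rotation vector about the tool's x, y, z as a fraction of full scale. In form: [[tx, ty, tz, wx, wy, wz], ...]. A call has 1 to 12 rows; each row shifts and turns the commanded pose from where the row before left it, along the tool's axes as they then stand; what a row does not reach is not made up. Full scale, the value 1, is 0.05 m for a shift and 5 degrees for a turn. A row lasts 1/10 s, in which the tool goes at most 50 mm and 8.59 degrees, less where a joint would pass 70% of its speed; a pose out of reach is approached as far as the arm can. A call with a number of a shift or a turn outside -1 to 1 is refused whole. A call with a gripper value outside its range is refused whole. OPENING is the opening, from -1 (shut) to 1 (fully open), set as the call begins (- or left out, the last holds). The fingers move at their own pace and stop on an object; FORCE is the grip in N (left out, the last holds). Time passes only in rows, so rows that do not move let the fingers close. It gives the time, the measured TCP pose, the force, the opening and the grip force at its end, in the units of the state.
- observe(): the state, without advancing time (a new reading comes with each control period).
- cams.camera(name): name is "scene" or "side" or "wrist"; returns (picture, depth): 400x640x3 uint8, red, green, blue; 400x640 float32, mm along the optical axis (not along the pixel's ray), 0 where there is no reading.
- cams.calibration(name): a dict with "camera_matrix" (3x3 intrinsics, pixels), "camera_from_world" (4x4, takes a point from world to camera coordinates). Camera axes: x right, y down, z forward; pixel columns grow to the right and rows downward; lengths in mm; the calibration is good to about 2 mm. The wrist camera is an equidistant fisheye: a pixel r from the principal point sees the ray r / f radians off the axis. A picture is of the moment at which its call begins: read the wrist's pose just before it. calibration takes no time and is no camera call; for the wrist camera it gives the pose at the moment of the call.
- env.close_job(): hands the job in; it is judged then, once.
The state is a dict: "t": time; "q": joint angles; "qvel": joint speeds; "joint_efforts": joint torques, N m; "position": TCP position; "orientation": TCP orientation; "force": force on the tool from outside, world axes, zero at the start; "ft_torque": the same for the moment, N m; "grip_width": finger opening in mm; "finger_force": force on a finger pad.
Only numpy, scipy, OpenCV 4.12 (cv2) and the standard library are available. Lean on these libraries where they do the work, as an engineer would, in place of code of your own. Each camera call takes 0.05 s, during which the arm holds its last target. There are 200 camera calls.

TASK

Put the loose crank squarely and fully home onto the square drive shaft of the clamping fixture, without forcing it down, then wind it clockwise until the jaw has pushed the steel block against the stop and grips it firmly. Go by feel: stop when the crank turns about half as hard again as it ran before, with the jaw's sprung face about half-way in, and never wind until that face bottoms. Leave the crank on the shaft and let go.

Things in the scene. Friction and masses are not known exactly. Their poses are not given: they have to be found in the camera images.
- fixture: clamping fixture screwed to the worktop: dark steel bed 90 x 270 x 18 mm (x, y, z), grey pinion housing at its +y end. Origin under its centre; drive shaft at y = +104 mm. A steel stop (80 x 24 x 30 mm) is bolted across the bed near the -y end, its face anywhere between y = -86 and -74 mm, not measured. All but shaft and crank stays below 61 mm over the worktop
- shaft_end (a point): centre of the top of the upright square drive shaft, 86 mm above the worktop. Square 16 x 16 mm (top 2 mm stepped to 12.5 mm as a lead-in), standing 20 mm above a round collar of 29 mm diameter; x and y axes square to its flats, z up
- shaft (a joint): turn of the drive shaft, rad, growing clockwise seen from above; 36 mm of jaw travel per turn, without play. It turns with a steady drag of about 0.6 N m (about 8.5 N at the crank's knob) and does not run back when let go
- jaw: sliding jaw, steel, 80 x 24 x 30 mm, driven toward the fixture's -y by turning the shaft clockwise. Origin under its centre, on the bed; axes as the fixture's. On its -y side is a stiffly sprung face plate, front 21 mm from the origin when free; it yields 36 N per mm and bottoms at 3 mm (108 N, 9 N more than the drag at the knob). Half-way in, 54 N, adds 4.5 N at the knob
- crank_grip (a point): middle of the grip boss (28 mm along x, 22 along y, 31 high) on the hub of the loose balanced steel crank; grip it across y. 42 mm above the crank's flat underside, on the crank's axis. Crank 0.4 kg; arm (16 wide, 12 mm thick, flush with the underside) along +x to the knob; counterweight 20 mm high at x = -36 mm. Seated, this point is 22 mm above shaft_end
- crank_mouth (a point): centre of the underside of the crank's hub (34 x 34 x 26 mm): mouth of its downward square socket, 17.2 mm wide, 22 mm deep, 2.5 mm chamfer, walls square to the crank's x and y; fits the shaft four ways round. Seated, the underside rests on the shaft's collar, 20 mm below shaft_end
- crank_knob (a point): grip centre of the crank's upright black knob, 22 mm diameter, 38 mm above the crank's underside (knob reaches from 14 to 60 mm) and 70 mm from the crank's axis along its +x. The knob spins freely on its pin
- block: loose ground steel block with cross holes, 50 x 75 x 25 mm (x, y, z; origin under its centre), 0.7 kg, lying flat on the bed between jaw and stop with its x axis along the fixture's y, at first touching neither

How it is judged:
By the outcome, as a careful person would: the job done as asked, in the order asked, and still so for the second after the job is handed in, with the robot touching nothing.
It also fails if it takes over 72 s, if anything falls off the work surface, if the arm or the gripper's body presses on something with over 40 N, if the wrist force passes 120 N, or if a joint passes its speed limit or range.

## Working session

There is one attempt and no reset: what is moved stays moved. The work goes in short steps, Python scripts to look and compute and a shell command to move; the robot and the scene stay as the last step left them, time stands still between calls to the robot, and variables do not carry over. Pictures are saved under pics/ and viewed, at most 10 in all, crops included, and the job is handed in when it is done.

```bash
mkdir -p pics
cat > h.py <<'E'
import numpy as np, cv2
from plant import observe, cams, env
def shot(n,f):
    c=cams.calibration(n); p,d=cams.camera(n)
    cv2.imwrite('pics/'+f+'.png',p[:,:,::-1]); np.savez('pics/'+f,p=p,d=d,K=c["camera_matrix"],T=c["camera_from_world"])
def world(f,u,v,fish=False,z=None):
    s=np.load('pics/'+f+'.npz');K,T=s['K'],s['T'];x=(u-K[0,2])/K[0,0];y=(v-K[1,2])/K[1,1]
    r=np.hypot(x,y)
    if fish and r>0: x,y=x*np.tan(r)/r,y*np.tan(r)/r
    Ti=np.linalg.inv(T); d=float(s['d'][int(v),int(u)])
    ray=Ti[:3,:3]@[x,y,1]; o=Ti[:3,3]
    if z is not None: d=(z-o[2])/ray[2]
    return o+ray*d
E
python3 - <<'E'
from h import *
s=observe(); print({k:np.round(v,3).tolist() for k,v in s.items()})
shot('scene','a_scene'); shot('side','a_side')
a=cv2.imread('pics/a_scene.png');b=cv2.imread('pics/a_side.png')
E
```

```text
{'t': 0.0, 'q': [1.166, 0.69, -0.195, 1.566, 0.157, 0.903, -0.215], 'qvel': [0.001, -0.0, 0.001, -0.001, -0.001, -0.002, -0.001], 'joint_efforts': [0.0, -52.756, -1.267, -15.343, -0.053, 0.007, 0.0], 'position': [265.209, -565.259, 245.892], 'orientation': [[0.905, 0.425, -0.001], [0.425, -0.905, 0.002], [-0.0, -0.002, -1.0]], 'force': [0.861, -0.576, -0.212], 'ft_torque': [0.03, 0.01, -0.002], 'finger_force': 0.0, 'grip_width': 88.357}
```

View pics/a_scene.png

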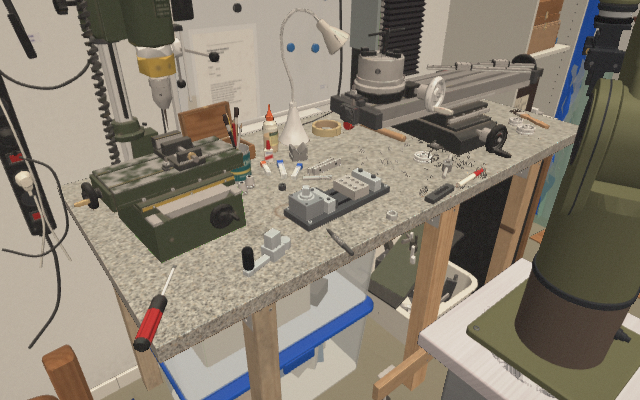

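View pics/a_side.png

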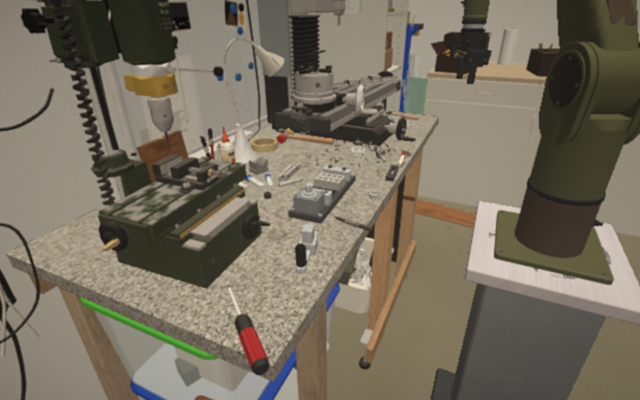

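Scene view: the fixture is at about (338,200), with its housing and shaft at the left end (310,190). The crank stands upright with its hub at about (275,240) and its knob at (248,258). In the side view the crank is at (308,235)-(300,255) and the fixture at (322,192).

Run:
```python
from h import *
for n,u,v in [('boss',271,237),('hub',277,243),('knobtop',248,250),('cw',284,241),('shaft',308,186),('hous',295,205),('jaw',325,205),('block',350,184),('stop',375,177),('bedL',287,213),('bedR',388,186),('bedR2',358,178)]:
    print(n,world('a_scene',u,v).round(0))
a=cv2.imread('pics/a_scene.png')[160:290,225:405]
cv2.imwrite('pics/a_crop.png',cv2.resize(a,(792,572),interpolation=cv2.INTER_CUBIC))
```

```text
boss [451. 243.  58.]
hub [453. 229.  36.]
knobtop [442. 300.  60.]
cw [469. 202.  20.]
shaft [523.  96.  89.]
hous [537. 122.  44.]
jaw [501.  66.  40.]
block [533. -40.  44.]
stop [ 511. -102.   51.]
bedL [559. 129.  14.]
bedR [ 496. -137.   20.]
bedR2 [554. -87.  36.]
```

View pics/a_crop.png

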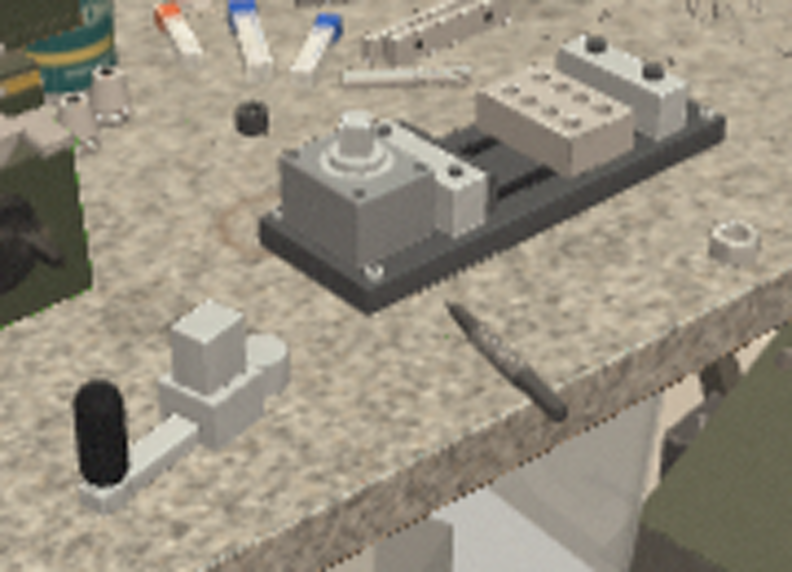

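The crop shows the crank lying upright: boss top at (208,320), knob at (100,430), both at left. The fixture's shaft top is at (356,125), and the jaw sits close to the housing. I'll go above the area and take one close wrist look.

```bash
python3 -m creep '[[0.78,-0.57,0,0,0,0],[0.78,-0.57,0,0,0,0],[0.78,-0.57,0,0,0,0],[0.78,-0.57,0,0,0,0],[0.78,-0.57,0,0,0,0],[0.78,-0.57,0,0,0,0],[0.78,-0.57,0,0,0,0],[0.78,-0.57,0,0,0,0],[0.78,-0.57,0,0,0,0],[0.78,-0.57,0,0,0,0],[0.78,-0.57,0,0,0,0]]' 1
python3 -m creep '[[0.25,-0.84,-0.2,0,0,0],[0.25,-0.84,-0.2,0,0,0],[0.25,-0.84,-0.2,0,0,0],[0.25,-0.84,-0.2,0,0,0],[0.25,-0.84,-0.2,0,0,0],[0.25,-0.84,-0.2,0,0,0]]'
python3 -m creep '[[0,0,0,0,0,-1],[0,0,0,0,0,-1],[0,0,0,0,0,-1],[0,0,0,0,0,-1],[0,0,0,0,0,-1],[0,0,0,0,0,-1],[0,0,0,0,0,-1],[0,0,0,0,0,-1]]'
python3 -m creep '[[0,0,0,0,0,-1],[0,0,0,0,0,-1],[0,0,0,0,0,-1],[0,0,0,0,0,-1],[0,0,0,0,0,-1],[0,0,0,0,0,-1],[0,0,0,0,0,-1],[0,0,0,0,0,0]]'
python3 - <<'E'
from h import *
s=observe(); print({k:np.round(v,3).tolist() for k,v in s.items()})
shot('wrist','b_wrist'); print(cams.calibration('wrist'))
E
```

```text
t: 1.2
position: [521.1, -97.9, 246.5]
orientation: [[0.905, 0.425, -0.001], [0.425, -0.905, -0.0], [-0.001, -0.0, -1.0]]
force: [0.6, -1.1, 0.2]
grip_width: 88.1
finger_force: 0.0
t: 1.8
position: [480.8, 161.9, 306.9]
orientation: [[0.905, 0.425, -0.0], [0.425, -0.905, -0.0], [-0.001, 0.0, -1.0]]
force: [1.1, 0.3, 0.9]
grip_width: 88.6
finger_force: 0.0
t: 2.6
position: [481.3, 160.1, 306.4]
orientation: [[0.417, 0.909, -0.001], [0.909, -0.417, -0.0], [-0.001, -0.0, -1.0]]
force: [-0.2, -0.4, -0.7]
grip_width: 87.9
finger_force: 0.0
t: 3.4
position: [481.3, 160.0, 306.3]
orientation: [[-0.176, 0.984, -0.001], [0.984, 0.176, -0.0], [-0.0, -0.001, -1.0]]
force: [0.3, -0.3, -0.2]
grip_width: 88.0
finger_force: 0.0
{'t': 3.4, 'q': [-0.081, 0.49, -0.511, 1.825, 0.297, 0.904, -0.55], 'qvel': [-0.012, -0.004, 0.017, -0.0, -0.013, -0.004, -0.064], 'joint_efforts': [0.125, -40.917, -3.821, -14.93, 0.036, 0.005, 0.509], 'position': [481.26, 160.02, 306.325], 'orientation': [[-0.176, 0.984, -0.001], [0.984, 0.176, -0.0], [-0.0, -0.001, -1.0]], 'force': [0.332, -0.339, -0.189], 'ft_torque': [-0.013, -0.097, -0.015], 'finger_force': 0.0, 'grip_width': 88.039}
{'camera_matrix': array([[309.70691629,   0.        , 320.90133304],
       [  0.        , 309.70691629, 198.61169374],
       [  0.        ,   0.        ,   1.        ]]), 'camera_from_world': array([[ 9.84718526e-01,  1.74149012e-01, -1.24375719e-03,
        -5.00254251e+02],
       [ 1.68378526e-01, -9.50217113e-01,  2.62175725e-01,
         2.01262299e+01],
       [ 4.44758041e-02, -2.58378716e-01, -9.65019348e-01,
         4.67729312e+02],
       [ 0.00000000e+00,  0.00000000e+00,  0.00000000e+00,
         1.00000000e+00]])}
```

View pics/b_wrist.png

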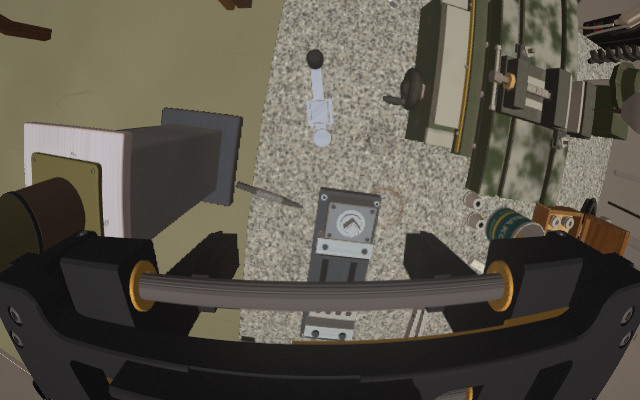

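The wrist view shows the crank hub at (319,110), its knob at (316,59) and its counterweight at (322,138). The shaft is at (350,222), and the fixture's jaw, block and stop are below it.

Run:
```python
from h import *
a=cv2.imread('pics/b_wrist.png')
c1=cv2.resize(a[40:155,280:360],None,fx=5,fy=5,interpolation=cv2.INTER_CUBIC)
c2=cv2.resize(a[180:260,300:380],None,fx=5,fy=5,interpolation=cv2.INTER_CUBIC)
o=np.zeros((575,800,3),np.uint8);o[:,:400]=c1;o[:400,400:]=c2
cv2.imwrite('pics/b_crop.png',o)
```

```text
(no output)
```

View pics/b_crop.png

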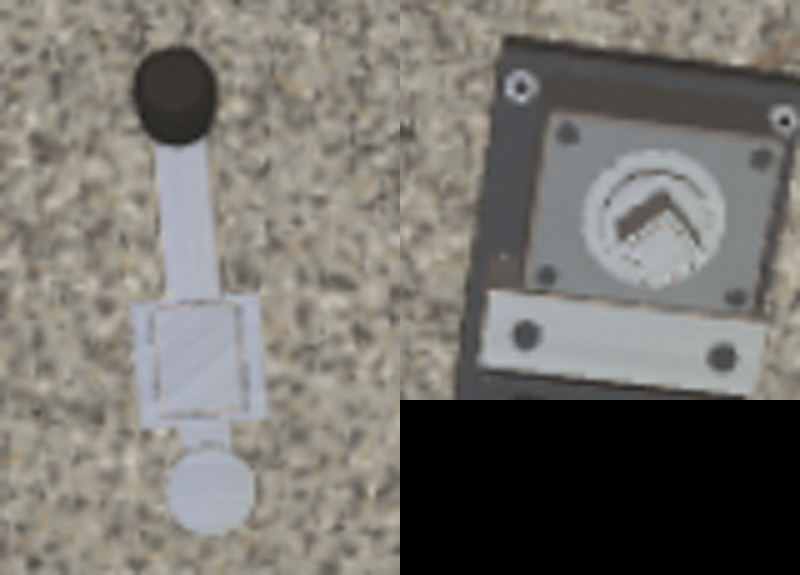

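Crop: the boss-top centre is at (201,359), the counterweight at (210,491) and the collar at (654,218). The shaft top is near (665,245), turned about 40°, so it needs a closer look later. Grasping the crank first.

Run:
```python
from h import *
w=lambda x,y,z,o=(280,40): world('b_wrist',o[0]+x/5-.4,o[1]+y/5-.4,True,z)
P=[w(160,308,57.5),w(238,300,57.5),w(243,410,57.5),w(165,417,57.5)];H=[w(130,303,26),w(258,293,26),w(268,415,26),w(140,428,26)]
print(np.mean(P,0),np.mean(H,0),np.array(P).round(1))
cw=w(210,491,20);kn=w(175,78,60);print(cw,kn); b=np.mean(P,0)
for d in (b-cw,kn-cw,kn-b,H[0]+H[1]-H[2]-H[3]): print(np.degrees(np.arctan2(d[1],d[0])),np.linalg.norm(d[:2]))
e=np.array(P[1])-P[0]; print(np.degrees(np.arctan2(e[1],e[0])))
f=(300,180)
print('collar',w(654,218,66,f),'shaft',w(665,245,86,f)); 
q=lambda x,y,z:w(x-400,y,z,f)
print('collar',q(654,218,66),'shaft',q(665,245,86)); a,b=q(488,291,48),q(767,323,48); d=b-a;print('fix yaw',np.degrees(np.arctan2(d[1],d[0])),np.linalg.norm(d))
a,b=q(520,87,18),q(785,119,18); d=b-a;print('fix yaw',np.degrees(np.arctan2(d[1],d[0])),np.linalg.norm(d))
s=np.load('pics/b_wrist.npz')['d'];print(s[112,320],s[222,350])
```

```text
[465.345791   233.04642242  57.5       ] [464.48783024 233.19245902  26.        ] [[453.  243.8  57.5]
 [471.6 249.1  57.5]
 [477.7 222.2  57.5]
 [459.  217.1  57.5]]
[473.76111717 198.19269138  20.        ] [446.49100196 301.63439281  60.        ]
103.57409504400408 35.85526853724708
104.76874339827575 106.97590746877806
105.3708901836737 71.1323607962515
104.69352786069682 67.20415848709705
16.050021264574404
collar [638.33313068 117.68193422  66.        ] shaft [634.62075575 116.74788816  86.        ]
collar [529.59422466  99.56651324  66.        ] shaft [530.54492933  99.76313783  86.        ]
fix yaw 2.6727980261684414 79.21811558444476
fix yaw 3.074048125726263 77.58713537368214
371.56485 387.3946
```

```bash
python3 -m creep '[[0,0,0,0,0,-0.92],[0.75,0.03,0,0,0,0],[0.75,0.03,0,0,0,0],[0,0,1,0,0,0],[0,0,1,0,0,0],[0,0,1,0,0,0],[0,0,1,0,0,0],[0,0,0,0,0,0],[0,0,0,0,0,0]]' 0.1
python3 - <<'E'
from h import *
shot('wrist','c_wrist')
a=cv2.imread('pics/c_wrist.png'); cv2.imwrite('pics/c_crop.png',a[0:400])
E
```

```text
t: 4.35
position: [465.2, 233.7, 107.0]
orientation: [[-0.254, 0.967, -0.001], [0.967, 0.254, -0.001], [-0.001, -0.001, -1.0]]
force: [1.2, 0.8, 0.8]
grip_width: 48.7
finger_force: 0.0
```

View pics/c_crop.png

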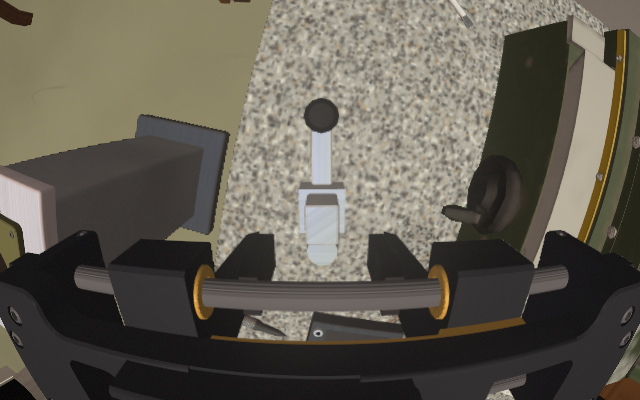

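The crank is aligned with the tool: boss top at about (322,224), between the fingers, with the knob ahead at (321,115).

```bash
python3 - <<'E'
from h import *
for u,v,z in [(304.5,205,57.5),(339.5,205,57.5),(337.5,243,57.5),(306,243,57.5),(322,224,57.5),(321,112,60)]: print(world('c_wrist',u,v,True,z).round(1))
E
python3 -m creep '[[0,0,0.45,0,0,0],[0,0,0.45,0,0,0],[0,0,0.4,0,0,0],[0,0,0.1,0,0,0],[0,0,0,0,0,0]]'
```

```text
[450.7 243.2  57.5]
[472.2 248.9  57.5]
[478.  223.3  57.5]
[457.9 218.   57.5]
[464.7 233.7  57.5]
[446.  302.1  60. ]
t: 4.9
position: [466.6, 234.3, 38.6]
orientation: [[-0.254, 0.967, 0.003], [0.967, 0.254, 0.002], [0.001, 0.003, -1.0]]
force: [0.6, -0.2, 0.3]
grip_width: 48.4
finger_force: 0.0
```

```bash
python3 -m creep '[[0,0,0,0,0,0],[0,0,0,0,0,0],[0,0,0,0,0,0],[0,0,0,0,0,0],[0,0,0,0,0,0],[0,0,0,0,0,0]]' -1 40
python3 -m creep '[[0,0,-0.2,0,0,0],[0,0,-0.8,0,0,0],[0,0,-1,0,0,0],[0,0,-1,0,0,0],[0,0,0,0,0,0],[0,0,0,0,0,0]]'
python3 - <<'E'
from h import *
shot('wrist','d_wrist');s=observe();print(s['q'],s['ft_torque'])
E
```

```text
t: 5.5
position: [465.8, 233.7, 37.4]
orientation: [[-0.255, 0.967, 0.001], [0.967, 0.255, 0.0], [-0.0, 0.001, -1.0]]
force: [-0.0, -1.1, 5.9]
grip_width: 21.7
finger_force: 40.0
t: 6.1
position: [465.4, 233.0, 187.3]
orientation: [[-0.254, 0.967, 0.001], [0.967, 0.254, -0.0], [-0.0, 0.001, -1.0]]
force: [-0.1, -0.6, -4.8]
grip_width: 21.8
finger_force: 40.0
[-0.27787212  0.67180661 -0.4482347   1.93391205  0.46814489  0.64221775
 -0.76654923] [-0.07517176 -0.0197962   0.02374766]
```

View pics/d_wrist.png

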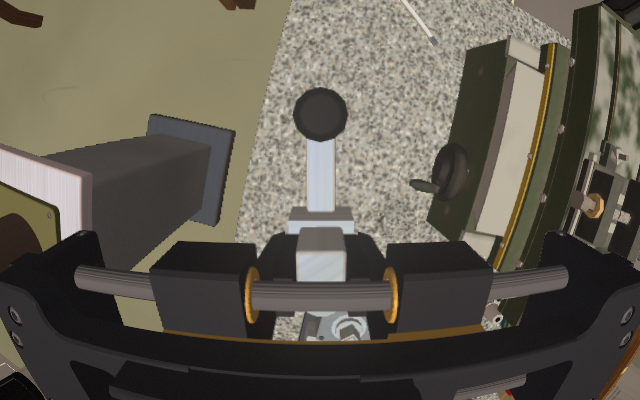

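Grasp is good: the crank hangs level, knob at (320,112), boss top at (321,255). I'll back off so the shaft comes into clear view ahead of the knob.

```bash
python3 -m creep '[[-0.92,0.1,0,0,0,0],[-0.92,0.1,0,0,0,0],[-0.92,0.1,0,0,0,0],[-0.92,0.1,0,0,0,0],[-0.92,0.1,0,0,0,0],[-0.92,0.1,0.6,0,0,0],[0,0,0,0,0,0],[0,0,0,0,0,0],[0,0,0,0,0,0]]'
python3 - <<'E'
from h import *
s=observe();shot('wrist','e_wrist');p=world('d_wrist',320,112,True,210);print('knob in hand',p-[465.4,233,0]); 
K=np.load('pics/e_wrist.npz')
T=K['T'];c=T@[530,99.7,86,1];n=np.hypot(*c[:2]);r=np.arctan2(n,c[2])*309.7;u,v=320.9+c[0]/n*r,198.6+c[1]/n*r;print(u,v,s['position'],s['orientation'][:2])
a=cv2.imread('pics/e_wrist.png')
x0,y0=int(u)-30,max(0,int(v)-30);print(x0,y0)
c=cv2.resize(a[y0:y0+60,x0:x0+60],None,fx=9,fy=9,interpolation=cv2.INTER_CUBIC);cv2.imwrite('pics/e_crop.png',c)
E
```

```text
t: 7.05
position: [561.8, -20.0, 158.2]
orientation: [[-0.257, 0.966, -0.003], [0.966, 0.257, 0.001], [0.002, -0.003, -1.0]]
force: [-0.4, 1.2, -4.7]
grip_width: 21.7
finger_force: 40.0
knob in hand [-19.27199647  67.35412971 210.        ]
322.8887589314532 37.156771127705014 [561.81276294 -20.02923889 158.18859231] [[-0.25666413  0.96649568 -0.00310252]
 [ 0.96649848  0.25666905  0.0013    ]]
292 7
```

View pics/e_crop.png

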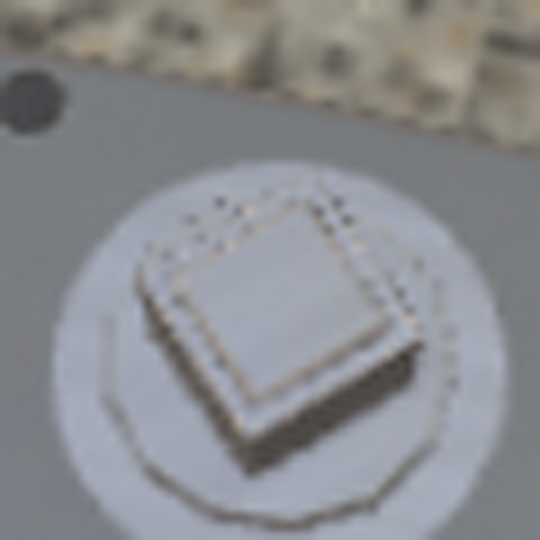

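A clear look at the shaft top: stepped square with corners at (300,205), (390,322), (255,402), (172,290) in the crop, and collar below.

Run:
```python
from h import *
def f(L,z):
    P=np.array([world('e_wrist',292+x/9-.45,7+y/9-.45,True,z) for x,y in L])
    print(P.mean(0).round(1),'edges',[ (round(np.linalg.norm(e[:2]),1),round(np.degrees(np.arctan2(e[1],e[0]))%90,1)) for e in (np.roll(P,-1,0)-P)])
f([(300,205),(390,322),(255,402),(172,290)],86)
f([(308,178),(422,345),(247,440),(140,275)],84)
P=[world('e_wrist',292+x/9-.45,7+y/9-.45,True,66).round(1) for x,y in [(52,360),(508,380)]];print(P)
```

```text
[530.4  97.4  86. ] edges [(np.float64(11.6), np.float64(50.3)), (np.float64(12.0), np.float64(47.4)), (np.float64(11.0), np.float64(49.5)), (np.float64(11.8), np.float64(50.5))]
[530.3  97.6  84. ] edges [(np.float64(16.1), np.float64(47.1)), (np.float64(15.3), np.float64(45.2)), (np.float64(15.7), np.float64(46.0)), (np.float64(15.0), np.float64(46.8))]
[array([512.3,  93. ,  66. ]), array([548.9, 101. ,  66. ])]
```

```bash
python3 -m creep '[[0,0,0,0,0,-0.945],[0,0,0,0,0,-0.945],[0,0,0,0,0,-0.945],[0,0,0,0,0,-0.945],[0,0,0,0,0,-0.945],[0,0,0,0,0,-0.945],[0,0,0,0,0,-0.945],[0.675,0.45,0,0,0,0],[0.675,0.45,0,0,0,0],[0.675,0.45,0,0,0,0],[0,0,0,0,0,0],[0,0,0,0,0,0]]'
python3 -m creep '[[0,0,0,0,0,0],[0,0,0,0,0,0]]'
```

```text
t: 8.3
position: [532.6, 99.1, 160.0]
orientation: [[-0.745, 0.667, 0.0], [0.667, 0.745, 0.0], [0.0, 0.0, -1.0]]
force: [-0.0, -0.9, -4.2]
grip_width: 21.9
finger_force: 40.0
t: 8.5
position: [533.5, 95.0, 159.4]
orientation: [[-0.74, 0.673, -0.0], [0.673, 0.74, -0.001], [-0.001, -0.001, -1.0]]
force: [0.5, 0.2, -4.4]
grip_width: 21.3
finger_force: 40.0
```

```bash
python3 -m creep '[[0,0,0,0,0,0],[0,0,0,0,0,0],[0,0,0,0,0,0]]'; python3 -m creep '[[0,0,0,0,0,0]]'
```

```text
t: 8.8
position: [533.4, 95.8, 159.5]
orientation: [[-0.74, 0.672, -0.0], [0.672, 0.74, -0.0], [-0.0, -0.0, -1.0]]
force: [-0.1, 0.3, -5.6]
grip_width: 21.4
finger_force: 40.0
t: 8.9
position: [533.4, 96.1, 159.5]
orientation: [[-0.741, 0.672, -0.0], [0.672, 0.741, -0.0], [-0.0, -0.0, -1.0]]
force: [-0.4, 0.2, -4.6]
grip_width: 21.8
finger_force: 40.0
```

```bash
python3 -m creep '[[0.05,0,0,0,0,0],[0,0,0.3,0,0,0],[0,0,0.3,0,0,0],[0,0,0,0,0,0],[0,0,0,0,0,0],[0,0,0,0,0,0]]'; python3 -m creep '[[0,0,0.05,0,0,0],[0,0,0.05,0,0,0],[0,0,0,0,0,0]]'; python3 -m creep '[[0,0,0.03,0,0,0],[0,0,0.03,0,0,0],[0,0,0,0,0,0]]'
python3 - <<'E'
from h import *
shot('wrist','f_wrist')
shot('side','f_side');shot('scene','f_scene')
a=cv2.imread('pics/f_scene.png')[150:225,265:365];b=cv2.imread('pics/f_side.png')[150:225,270:370]
cv2.imwrite('pics/f_crop.png',cv2.resize(np.hstack([a,b]),None,fx=4,fy=4,interpolation=cv2.INTER_CUBIC))
E
```

```text
t: 9.5
position: [532.0, 98.4, 130.2]
orientation: [[-0.741, 0.671, 0.001], [0.671, 0.741, 0.001], [-0.001, 0.001, -1.0]]
force: [-0.0, -0.2, -4.4]
grip_width: 21.7
finger_force: 40.0
t: 9.8
position: [531.4, 97.8, 124.4]
orientation: [[-0.741, 0.672, -0.0], [0.672, 0.741, -0.0], [-0.0, -0.0, -1.0]]
force: [-0.2, -0.1, -4.7]
grip_width: 21.7
finger_force: 40.0
t: 10.1
position: [531.5, 98.0, 121.3]
orientation: [[-0.741, 0.671, -0.0], [0.671, 0.741, -0.0], [0.0, -0.0, -1.0]]
force: [-0.6, 0.5, -4.2]
grip_width: 21.8
finger_force: 40.0
```

View pics/f_crop.png

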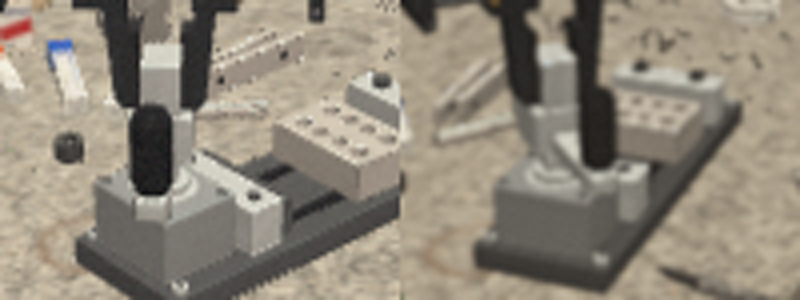

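The hub is over the shaft in both views, centred on the collar as far as can be seen, with no contact force yet. I'll go on down in small steps.

```bash
python3 -m creep '[[0,0,0.03,0,0,0],[0,0,0.03,0,0,0],[0,0,0,0,0,0]]'; python3 -m creep '[[0,0,0.03,0,0,0],[0,0,0.03,0,0,0],[0,0,0,0,0,0]]'
python3 - <<'E'
from h import *
print(observe()['ft_torque'])
E
```

```text
t: 10.55
position: [531.3, 98.0, 118.3]
orientation: [[-0.741, 0.671, -0.0], [0.671, 0.741, -0.0], [0.0, -0.0, -1.0]]
force: [0.1, -0.4, -5.0]
grip_width: 21.6
finger_force: 40.0
t: 10.85
position: [531.4, 98.0, 115.3]
orientation: [[-0.741, 0.671, -0.0], [0.671, 0.741, -0.0], [0.0, -0.0, -1.0]]
force: [-0.1, -0.2, -4.3]
grip_width: 21.9
finger_force: 40.0
[ 0.10438064  0.00411064 -0.00399366]
```

```bash
python3 -m creep '[[0,0,0.04,0,0,0],[0,0,0.04,0,0,0],[0,0,0,0,0,0]]'; python3 -m creep '[[0,0,0.04,0,0,0],[0,0,0.04,0,0,0],[0,0,0,0,0,0]]'; python3 -m creep '[[0,0,0.03,0,0,0],[0,0,0.03,0,0,0],[0,0,0,0,0,0]]'
```

```text
t: 11.15
position: [531.4, 98.0, 111.2]
orientation: [[-0.741, 0.671, -0.0], [0.671, 0.741, -0.0], [0.0, -0.0, -1.0]]
force: [-0.7, 0.8, -4.9]
grip_width: 21.8
finger_force: 40.0
t: 11.45
position: [531.4, 98.0, 107.2]
orientation: [[-0.741, 0.671, -0.0], [0.671, 0.741, 0.0], [0.0, -0.0, -1.0]]
force: [-1.3, 0.7, -5.9]
grip_width: 21.6
finger_force: 40.0
t: 11.75
position: [531.4, 98.0, 104.3]
orientation: [[-0.741, 0.671, -0.0], [0.671, 0.741, -0.0], [0.0, -0.0, -1.0]]
force: [-0.8, 0.3, -5.2]
grip_width: 21.9
finger_force: 40.0
```

```bash
python3 -m creep '[[0,0,0.01,0,0,0],[0,0,0,0,0,0]]'; python3 -m creep '[[0,0,0.01,0,0,0],[0,0,0,0,0,0]]'; python3 -m creep '[[0,0,0.01,0,0,0],[0,0,0,0,0,0]]'
```

```text
t: 11.95
position: [531.4, 98.0, 104.0]
orientation: [[-0.741, 0.671, -0.0], [0.671, 0.741, -0.0], [0.0, -0.0, -1.0]]
force: [-2.2, 0.7, -5.6]
grip_width: 21.3
finger_force: 40.0
t: 12.15
position: [531.4, 98.0, 103.5]
orientation: [[-0.741, 0.671, -0.0], [0.671, 0.741, -0.0], [-0.0, -0.0, -1.0]]
force: [-2.1, -0.1, -4.6]
grip_width: 21.5
finger_force: 40.0
t: 12.35
position: [531.5, 98.0, 103.4]
orientation: [[-0.741, 0.671, 0.0], [0.671, 0.741, -0.0], [-0.0, 0.0, -1.0]]
force: [-2.6, -0.2, 1.6]
grip_width: 21.6
finger_force: 40.0
```

Seated: contact came at TCP z 103.4, exactly the expected depth, at about 6 N. Release and go to the knob.

```bash
python3 -m creep '[[0,0,0,0,0,0],[0,0,0,0,0,0],[0,0,0,0,0,0],[0,0,0,0,0,0],[0,0,-0.3,0,0,0],[0,0,-0.6,0,0,0],[0,0,-0.3,0,0,0],[0.7,0,0,0,0,0],[0.7,0,0,0,0,0],[0,0,0,0,0,0],[0,0,0,0,0,0],[0,0,0,0,0,0]]' 0.1 40
python3 - <<'E'
from h import *
shot('wrist','g_wrist');shot('scene','g_scene');shot('side','g_side')
w=cv2.imread('pics/g_wrist.png')[60:340,180:460]
a=cv2.imread('pics/g_scene.png')[150:220,265:405];b=cv2.imread('pics/g_side.png')[150:220,270:410]
o=np.zeros((560,800,3),np.uint8);o[:280,:280]=w;o[280:,:][:, :]=0
o[:280,240:800]=cv2.resize(a,None,fx=4,fy=4,interpolation=cv2.INTER_CUBIC);o[280:,240:800]=cv2.resize(b,None,fx=4,fy=4,interpolation=cv2.INTER_CUBIC);o[:,:240]=0
o[:240,:240]=cv2.resize(w,(240,240))
cv2.imwrite('pics/g_crop.png',o)
E
```

```text
t: 13.55
position: [480.6, 144.1, 162.9]
orientation: [[-0.74, 0.673, 0.001], [0.673, 0.74, -0.001], [-0.001, -0.0, -1.0]]
force: [-0.2, -0.0, 0.0]
grip_width: 48.7
finger_force: 0.0
```

View pics/g_crop.png

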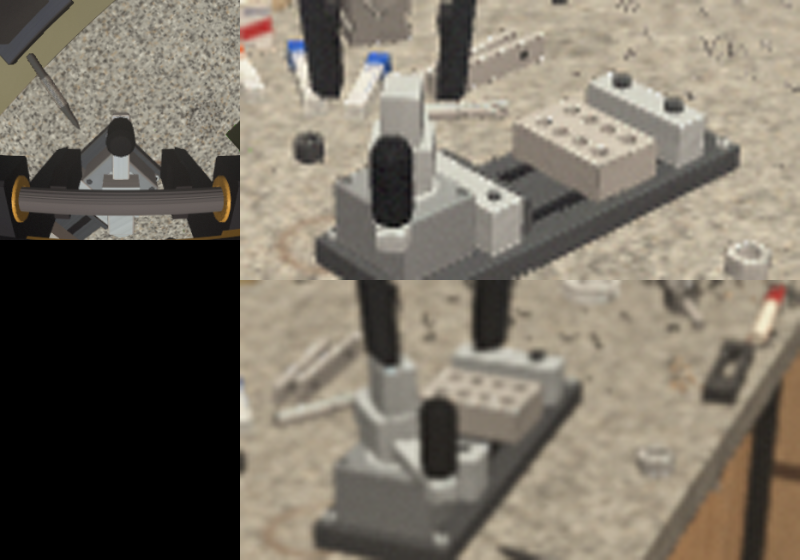

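The crank sits flush on the collar in both views. Knob at (390,180) in the scene crop, and the block and stop are ahead with gaps left. Estimating the travel, then gripping the knob.

```bash
python3 - <<'E'
from h import *
w=lambda x,y,z:world('g_scene',265+(x-240)/4-.4,150+y/4-.4,False,z)
th=np.radians(2.9);ey=np.array([-np.sin(th),np.cos(th)]);o=np.array([531.4,98])-104*ey
for n,x,y,z in [('jaw top near-right corner',524,195,48),('jaw +y near corner',478,205,48),('block jaw-side near',600,162,43),('block left',514,125,43),('block stop-side near',656,140,43),('stop near face corner',668,125,48),('stop far face',588,83,48)]:
    p=w(x,y,z); print(n,p.round(0),'fix y',round(float((p[:2]-o)@ey),1))
s=np.load('pics/g_scene.npz');print('vise z', [world('g_scene',u,v).round(0) for u,v in [(180,175),(225,205),(235,150)]])
E
python3 -m creep '[[0,0,0.5,0,0,0],[0,0,0.5,0,0,0],[0,0,0.4,0,0,0],[0,0,0,0,0,0],[0,0,0,0,0,0]]'
python3 -m creep '[[0,0,0,0,0,0],[0,0,0,0,0,0],[0,0,0,0,0,0],[0,0,0,0,0,0]]' -1 40
```

```text
jaw top near-right corner [497.  37.  48.] fix y 44.9
jaw +y near corner [505.  65.  48.] fix y 71.9
block jaw-side near [505. -29.  43.] fix y -21.3
block left [571. -19.  43.] fix y -15.1
block stop-side near [503. -74.  43.] fix y -66.0
stop near face corner [506. -86.  48.] fix y -78.5
stop far face [577. -86.  48.] fix y -82.5
vise z [array([639., 331., 145.]), array([567., 276.,  88.]), array([658., 193., 154.])]
t: 14.2
position: [479.9, 144.8, 93.1]
orientation: [[-0.741, 0.672, -0.0], [0.672, 0.741, -0.0], [-0.0, -0.0, -1.0]]
force: [0.4, 1.1, -0.4]
grip_width: 48.4
finger_force: 0.0
t: 14.6
position: [479.9, 145.0, 93.5]
orientation: [[-0.741, 0.672, 0.001], [0.672, 0.741, 0.0], [-0.0, 0.001, -1.0]]
force: [0.0, -0.4, 1.0]
grip_width: 20.4
finger_force: 40.0
```

Run:
```python
from h import *
for f,fi in (('b_wrist',True),('a_scene',False)):
    s=np.load(f'pics/{f}.npz');d=s['d'];v,u=np.mgrid[0:400:2,0:640:2];m=d[::2,::2]>0
    P=[]
    for uu,vv in zip(u[m],v[m]):
        if fi and vv>230: continue
        P.append(world(f,uu,vv,fi))
    P=np.array(P)
    k=(P[:,0]>380)&(P[:,0]<760)&(P[:,1]>-60)&(P[:,1]<330)&(P[:,2]>110)&(P[:,2]<400)
    Q=P[k]; g={}
    for p in Q: 
        key=(int(p[0]//40*40),int(p[1]//40*40)); g[key]=max(g.get(key,0),int(p[2]))
    print(f,sorted(g.items()))
```

```text
b_wrist [((360, 160), 366), ((520, 200), 366), ((600, 200), 123), ((600, 240), 188), ((600, 280), 190), ((600, 320), 188), ((640, 160), 155), ((640, 200), 155), ((640, 240), 189), ((640, 280), 190), ((640, 320), 190), ((680, 160), 155), ((680, 200), 155), ((680, 240), 193), ((680, 280), 283), ((680, 320), 194), ((720, 160), 155), ((720, 200), 155), ((720, 240), 286), ((720, 280), 281), ((720, 320), 194)]
a_scene [((600, 200), 116), ((600, 240), 182), ((600, 280), 188), ((600, 320), 180), ((640, 160), 154), ((640, 200), 366), ((640, 240), 188), ((640, 280), 189), ((640, 320), 187), ((680, 160), 154), ((680, 200), 362), ((680, 240), 397), ((680, 280), 399), ((680, 320), 398), ((720, 160), 154), ((720, 200), 361), ((720, 240), 399), ((720, 280), 319), ((720, 320), 317)]
```

```bash
python3 -m creep '[[0,0,0,0,0,0],[0,0,0,0,0,0],[0,0,0,0,0,0],[0,0,0,0,0,-0.9],[0,0,0,0,0,-1],[0,0,0,0,0,-1]]' 0.1; python3 -c "
from h import *
print(observe()['q'])"
```

```text
t: 15.2
position: [479.6, 145.0, 93.0]
orientation: [[-0.887, 0.461, 0.0], [0.461, 0.887, -0.0], [-0.0, -0.0, -1.0]]
force: [-0.1, -1.0, 0.7]
grip_width: 48.6
finger_force: 0.0
[-0.06836146  0.83842563 -0.52657991  2.04547598  0.89307327  0.50060616
 -0.17624148]
```

```bash
python3 -m creep '[[0,0,0,0,0,-1],[0,0,0,0,0,-1],[0,0,0,0,0,-1],[0,0,0,0,0,-1],[0,0,0,0,0,-1],[0,0,0,0,0,-1],[0,0,0,0,0,-1],[0,0,0,0,0,-1],[0,0,0,0,0,-1],[0,0,0,0,0,-1],[0,0,0,0,0,-1],[0,0,0,0,0,-0.5]]'; python3 -m creep '[[0,0,0,0,0,0],[0,0,0,0,0,0],[0,0,0,0,0,0],[0,0,0,0,0,0],[0,0,0,0,0,0]]' -1 40
python3 - <<'E'
from h import *
s=observe();R=s['orientation'];p=s['position'];print(s['q'],R[:2],p)
a=np.degrees(np.arctan2(p[1]-98,p[0]-531.4));print('knob ang',a,np.hypot(p[1]-98,p[0]-531.4))
al=np.degrees(np.arctan2(R[1,0],R[0,0]));print('tool x yaw',al)
# rows for full turn, 15 deg steps clockwise: chord in tool frame
for k in range(24):
    t0,t1=np.radians([a-15*k,a-15*(k+1)]);d=70*np.array([np.cos(t1)-np.cos(t0),np.sin(t1)-np.sin(t0)])
    print(k,round(a-15*(k+1)),[round(float(d@R[:2,0])/50,3),round(float(d@R[:2,1])/50,3)])
E
```

```text
t: 16.4
position: [479.6, 144.8, 92.9]
orientation: [[-0.866, -0.499, -0.0], [-0.499, 0.866, -0.0], [0.0, -0.0, -1.0]]
force: [-0.1, 0.4, 0.1]
grip_width: 48.4
finger_force: 0.0
t: 16.9
position: [479.8, 144.7, 93.0]
orientation: [[-0.868, -0.497, 0.0], [-0.497, 0.868, -0.001], [0.0, -0.001, -1.0]]
force: [-0.0, -0.2, -0.7]
grip_width: 20.8
finger_force: 40.0
[ 0.06410566  0.9025736  -0.7668418   2.03851863  1.07036511  0.67046074
  0.65510722] [[-8.67867307e-01 -4.96796008e-01  2.51721136e-04]
 [-4.96796068e-01  8.67867120e-01 -5.73096656e-04]] [479.79260921 144.73700036  92.9914306 ]
knob ang 137.83518980386722 69.62521085609032
tool x yaw -150.21174496139574
0 123 [-0.359, 0.067]
1 108 [-0.364, -0.028]
2 93 [-0.345, -0.122]
3 78 [-0.301, -0.207]
4 63 [-0.238, -0.278]
5 48 [-0.158, -0.33]
6 33 [-0.067, -0.359]
7 18 [0.028, -0.364]
8 3 [0.122, -0.345]
9 -12 [0.207, -0.301]
10 -27 [0.278, -0.238]
11 -42 [0.33, -0.158]
12 -57 [0.359, -0.067]
13 -72 [0.364, 0.028]
14 -87 [0.345, 0.122]
15 -102 [0.301, 0.207]
16 -117 [0.238, 0.278]
17 -132 [0.158, 0.33]
18 -147 [0.067, 0.359]
19 -162 [-0.028, 0.364]
20 -177 [-0.122, 0.345]
21 -192 [-0.207, 0.301]
22 -207 [-0.278, 0.238]
23 -222 [-0.33, 0.158]
```

```bash
python3 -m creep '[[-0.359,0.067,0,0,0,0],[-0.364,-0.028,0,0,0,0],[-0.345,-0.122,0,0,0,0],[-0.301,-0.207,0,0,0,0]]'; python3 -m creep '[[0,0,0,0,0,0],[0,0,0,0,0,0]]'
cat > f.py <<'E'
from h import *
s=observe();p=s['position'];d=p[:2]-[531.4,98];a=np.degrees(np.arctan2(d[1],d[0]));t=np.array([np.sin(np.radians(a)),-np.cos(np.radians(a))])
print('t',s['t'],'ang',a.round(1),'r',np.hypot(*d).round(1),'tang resist',round(float(-s['force'][:2]@t),1),'radial',round(float(s['force'][:2]@d/70),1),'fz',round(float(s['force'][2]),1))
E
python3 f.py
```

```text
t: 17.3
position: [542.4, 165.2, 92.2]
orientation: [[-0.867, -0.499, -0.008], [-0.499, 0.867, -0.005], [0.009, -0.0, -1.0]]
force: [-8.8, -3.9, 3.7]
grip_width: 20.6
finger_force: 40.0
t: 17.5
position: [545.8, 164.5, 92.5]
orientation: [[-0.868, -0.496, -0.001], [-0.496, 0.868, -0.003], [0.003, -0.002, -1.0]]
force: [-0.5, -4.8, 0.3]
grip_width: 21.0
finger_force: 40.0
t 17.5 ang 77.8 r 68.0 tang resist -0.5 radial -4.7 fz 0.3
```

```bash
python3 -m creep '[[-0.238,-0.278,0,0,0,0],[-0.158,-0.33,0,0,0,0],[-0.067,-0.359,0,0,0,0],[0.028,-0.364,0,0,0,0],[0.122,-0.345,0,0,0,0],[0.207,-0.301,0,0,0,0]]'; python3 f.py; python3 -m creep '[[0.278,-0.238,0,0,0,0],[0.33,-0.158,0,0,0,0],[0.359,-0.067,0,0,0,0],[0.364,0.028,0,0,0,0],[0.345,0.122,0,0,0,0],[0.301,0.207,0,0,0,0]]';python3 f.py
```

```text
t: 18.1
position: [599.6, 90.3, 93.8]
orientation: [[-0.865, -0.502, 0.002], [-0.502, 0.865, 0.013], [-0.008, 0.01, -1.0]]
force: [0.6, 9.2, -3.4]
grip_width: 20.6
finger_force: 40.0
t 18.1 ang -6.5 r 68.6 tang resist 9.2 radial -0.4 fz -3.4
t: 18.7
position: [520.6, 26.7, 93.6]
orientation: [[-0.87, -0.494, 0.008], [-0.494, 0.87, -0.003], [-0.005, -0.007, -1.0]]
force: [7.8, -6.0, -2.9]
grip_width: 20.6
finger_force: 40.0
t 18.7 ang -98.6 r 72.1 tang resist 8.6 radial 4.9 fz -2.9
```

```bash
python3 -m creep '[[0.275,0.253,0,0,0,0],[0.158,0.33,0,0,0,0],[0.067,0.359,0,0,0,0],[-0.028,0.364,0,0,0,0],[-0.122,0.345,0,0,0,0],[-0.207,0.301,0,0,0,0],[-0.278,0.238,0,0,0,0],[-0.33,0.158,0,0,0,0]]';python3 f.py;python3 -m creep '[[-0.359,0.067,0,0,0,0],[-0.364,-0.028,0,0,0,0],[-0.345,-0.122,0,0,0,0],[-0.301,-0.207,0,0,0,0],[-0.238,-0.278,0,0,0,0],[-0.158,-0.33,0,0,0,0]]'; python3 f.py;python3 -m creep '[[-0.067,-0.359,0,0,0,0],[0.028,-0.364,0,0,0,0],[0.122,-0.345,0,0,0,0],[0.207,-0.301,0,0,0,0],[0,0,0,0,0,0],[0,0,0,0,0,0]]'; python3 f.py
python3 - <<'E'
from h import *
shot('scene','h_scene');shot('side','h_side')
a=cv2.imread('pics/h_scene.png')[150:220,285:395];b=cv2.imread('pics/h_side.png')[150:220,280:390]
cv2.imwrite('pics/h_crop.png',cv2.resize(np.vstack([a,b]),None,fx=4.2,fy=4.2,interpolation=cv2.INTER_CUBIC))
E
```

```text
t: 19.5
position: [475.4, 140.1, 92.6]
orientation: [[-0.867, -0.498, -0.005], [-0.498, 0.867, -0.008], [0.008, -0.004, -1.0]]
force: [-2.2, -10.1, 2.4]
grip_width: 20.6
finger_force: 40.0
t 19.5 ang 143.0 r 70.0 tang resist 9.3 radial -4.3 fz 2.4
t: 20.1
position: [573.2, 151.2, 92.7]
orientation: [[-0.865, -0.501, -0.007], [-0.502, 0.865, 0.004], [0.004, 0.007, -1.0]]
force: [-9.5, 2.1, 0.7]
grip_width: 20.6
finger_force: 40.0
t 20.1 ang 51.8 r 67.7 tang resist 8.8 radial -4.1 fz 0.7
t: 20.7
position: [598.6, 81.9, 93.2]
orientation: [[-0.867, -0.498, 0.0], [-0.498, 0.867, 0.0], [-0.0, 0.0, -1.0]]
force: [-1.0, -0.5, 0.1]
grip_width: 21.1
finger_force: 40.0
t 20.7 ang -13.5 r 69.1 tang resist -0.7 radial -0.9 fz 0.1
```

View pics/h_crop.png

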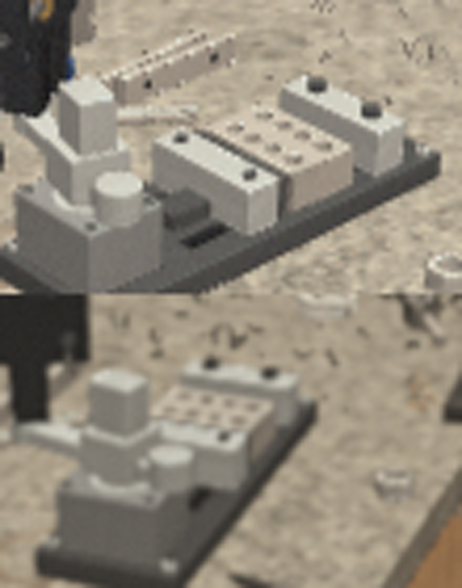

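The jaw has come up close to the block, small dark gap at (285,190) in the crop. The block is still short of the stop, with its gap at (360,140). I'll wind slower from here, reading the force.

```bash
python3 - <<'E'
from h import *
al=np.radians(-150.0);X=np.array([np.cos(al),np.sin(al)]);Y=np.array([np.sin(al),-np.cos(al)])
for k in range(48):
    a=-12-7.5*k;t0,t1=np.radians([a,a-7.5]);d=70*np.array([np.cos(t1)-np.cos(t0),np.sin(t1)-np.sin(t0)])
    print(a-7.5,[round(float(d@X)/50,3),round(float(d@Y)/50,3)],end=' ')
E
python3 -m creep '[[0.13,-0.129,0,0,0,0],[0.146,-0.111,0,0,0,0],[0.159,-0.09,0,0,0,0],[0.17,-0.068,0,0,0,0]]';python3 f.py;python3 -m creep '[[0.177,-0.045,0,0,0,0],[0.182,-0.022,0,0,0,0],[0.183,0.002,0,0,0,0],[0.181,0.026,0,0,0,0]]';python3 f.py
```

```text
-19.5 [0.131, -0.128] -27.0 [0.147, -0.11] -34.5 [0.16, -0.089] -42.0 [0.17, -0.068] -49.5 [0.177, -0.045] -57.0 [0.182, -0.022] -64.5 [0.183, 0.002] -72.0 [0.181, 0.026] -79.5 [0.176, 0.05] -87.0 [0.168, 0.072] -94.5 [0.157, 0.094] -102.0 [0.144, 0.113] -109.5 [0.128, 0.131] -117.0 [0.11, 0.147] -124.5 [0.089, 0.16] -132.0 [0.068, 0.17] -139.5 [0.045, 0.177] -147.0 [0.022, 0.182] -154.5 [-0.002, 0.183] -162.0 [-0.026, 0.181] -169.5 [-0.05, 0.176] -177.0 [-0.072, 0.168] -184.5 [-0.094, 0.157] -192.0 [-0.113, 0.144] -199.5 [-0.131, 0.128] -207.0 [-0.147, 0.11] -214.5 [-0.16, 0.089] -222.0 [-0.17, 0.068] -229.5 [-0.177, 0.045] -237.0 [-0.182, 0.022] -244.5 [-0.183, -0.002] -252.0 [-0.181, -0.026] -259.5 [-0.176, -0.05] -267.0 [-0.168, -0.072] -274.5 [-0.157, -0.094] -282.0 [-0.144, -0.113] -289.5 [-0.128, -0.131] -297.0 [-0.11, -0.147] -304.5 [-0.089, -0.16] -312.0 [-0.068, -0.17] -319.5 [-0.045, -0.177] -327.0 [-0.022, -0.182] -334.5 [0.002, -0.183] -342.0 [0.026, -0.181] -349.5 [0.05, -0.176] -357.0 [0.072, -0.168] -364.5 [0.094, -0.157] -372.0 [0.113, -0.144] t: 21.2
position: [585.2, 53.2, 94.0]
orientation: [[-0.866, -0.499, 0.007], [-0.499, 0.866, 0.008], [-0.01, 0.004, -1.0]]
force: [5.2, 7.5, -3.7]
grip_width: 20.6
finger_force: 40.0
t 21.2 ang -39.8 r 70.0 tang resist 9.1 radial -0.8 fz -3.7
t: 21.6
position: [556.4, 31.2, 94.0]
orientation: [[-0.867, -0.498, 0.009], [-0.498, 0.867, 0.005], [-0.01, -0.0, -1.0]]
force: [7.7, 3.2, -6.2]
grip_width: 20.7
finger_force: 40.0
t 21.6 ang -69.5 r 71.3 tang resist 8.3 radial -0.3 fz -6.2
```

```bash
python3 -m creep '[[0.176,0.05,0,0,0,0],[0.168,0.072,0,0,0,0],[0.157,0.094,0,0,0,0],[0.144,0.113,0,0,0,0]]';python3 f.py;python3 -m creep '[[0.128,0.131,0,0,0,0],[0.11,0.147,0,0,0,0]]';python3 f.py;python3 -m creep '[[0.089,0.16,0,0,0,0],[0.068,0.17,0,0,0,0]]';python3 f.py;python3 -m creep '[[0.045,0.177,0,0,0,0],[0.022,0.182,0,0,0,0]]';python3 f.py
```

```text
t: 22.0
position: [520.6, 26.6, 93.8]
orientation: [[-0.869, -0.496, 0.009], [-0.496, 0.869, -0.001], [-0.007, -0.005, -1.0]]
force: [8.6, -2.2, -3.3]
grip_width: 21.0
finger_force: 40.0
t 22.0 ang -98.6 r 72.2 tang resist 8.9 radial 0.9 fz -3.3
t: 22.2
position: [502.8, 31.5, 93.7]
orientation: [[-0.869, -0.495, 0.007], [-0.495, 0.869, -0.003], [-0.005, -0.007, -1.0]]
force: [8.1, -4.0, -2.5]
grip_width: 20.6
finger_force: 40.0
t 22.2 ang -113.2 r 72.4 tang resist 9.1 radial 0.5 fz -2.5
t: 22.4
position: [486.9, 40.8, 93.4]
orientation: [[-0.869, -0.494, 0.005], [-0.494, 0.869, -0.006], [-0.002, -0.008, -1.0]]
force: [7.0, -7.2, -0.8]
grip_width: 20.8
finger_force: 40.0
t 22.4 ang -127.8 r 72.5 tang resist 9.9 radial 1.4 fz -0.8
t: 22.6
position: [474.1, 53.8, 93.2]
orientation: [[-0.87, -0.494, 0.004], [-0.494, 0.87, -0.008], [0.001, -0.009, -1.0]]
force: [4.2, -8.4, 0.8]
grip_width: 20.8
finger_force: 40.0
t 22.6 ang -142.4 r 72.4 tang resist 9.2 radial 1.9 fz 0.8
```

```bash
python3 -m creep '[[-0.002,0.183,0,0,0,0],[-0.026,0.181,0,0,0,0]]';python3 f.py;python3 -m creep '[[-0.05,0.176,0,0,0,0],[-0.072,0.168,0,0,0,0]]';python3 f.py
python3 - <<'E'
from h import *
shot('scene','i_scene')
a=cv2.imread('pics/i_scene.png')[160:215,315:395]
cv2.imwrite('pics/i_crop.png',cv2.resize(a,None,fx=8,fy=8,interpolation=cv2.INTER_CUBIC))
E
```

```text
t: 22.8
position: [465.1, 69.6, 93.0]
orientation: [[-0.87, -0.494, 0.001], [-0.494, 0.87, -0.01], [0.004, -0.009, -1.0]]
force: [3.2, -9.0, 2.7]
grip_width: 20.6
finger_force: 40.0
t 22.8 ang -156.8 r 72.2 tang resist 9.6 radial 0.6 fz 2.7
t: 23.0
position: [460.4, 87.1, 92.8]
orientation: [[-0.869, -0.494, -0.001], [-0.494, 0.869, -0.011], [0.006, -0.009, -1.0]]
force: [-0.7, -9.7, 3.6]
grip_width: 20.6
finger_force: 40.0
t 23.0 ang -171.3 r 71.8 tang resist 9.5 radial 2.2 fz 3.6
```

View pics/i_crop.png

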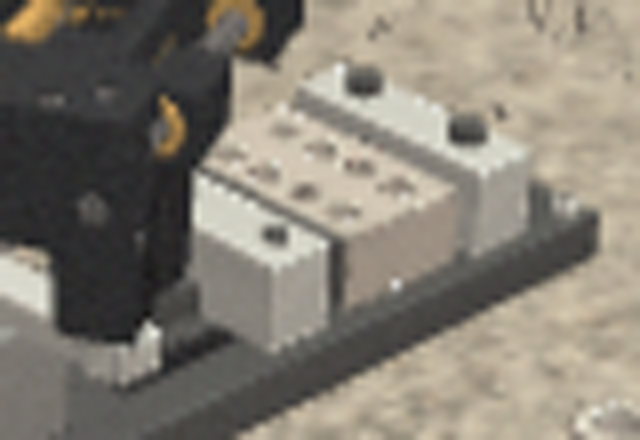

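The jaw's plate is now on the block, and the gap to the stop is small, at about (460,230) in the crop. I have now viewed more pictures than allowed, so from here I go only by force and numbers, in single small steps.

```bash
python3 -m creep '[[-0.094,0.157,0,0,0,0]]' >/dev/null;python3 f.py;python3 -m creep '[[-0.113,0.144,0,0,0,0]]'>/dev/null;python3 f.py;python3 -m creep '[[-0.131,0.128,0,0,0,0]]'>/dev/null;python3 f.py
```

```text
t 23.15 ang -177.9 r 71.6 tang resist 14.0 radial 3.6 fz 5.4
t 23.25 ang 174.8 r 71.3 tang resist 10.3 radial 3.2 fz 5.1
t 23.35 ang 166.4 r 70.9 tang resist 8.6 radial 4.1 fz 3.6
```

```bash
python3 -m creep '[[-0.147,0.11,0,0,0,0]]' >/dev/null;python3 f.py;python3 -m creep '[[-0.16,0.089,0,0,0,0]]'>/dev/null;python3 f.py;python3 -m creep '[[-0.17,0.068,0,0,0,0]]'>/dev/null;python3 f.py
```

```text
t 23.45 ang 158.6 r 70.5 tang resist 9.7 radial 3.1 fz 5.0
t 23.55 ang 151.0 r 70.2 tang resist 8.5 radial 3.5 fz 6.4
t 23.65 ang 143.3 r 69.8 tang resist 8.4 radial 3.1 fz 5.2
```

```bash
python3 -m creep '[[-0.177,0.045,0,0,0,0]]' >/dev/null;python3 f.py;python3 -m creep '[[-0.182,0.022,0,0,0,0]]'>/dev/null;python3 f.py
```

```text
t 23.75 ang 135.5 r 69.5 tang resist 7.9 radial 1.8 fz 4.7
t 23.85 ang 127.9 r 69.2 tang resist 10.5 radial 2.8 fz 5.5
```

```bash
python3 -m creep '[[-0.091,-0.001,0,0,0,0]]'>/dev/null;python3 f.py
```

```text
t 23.95 ang 123.4 r 69.0 tang resist 10.5 radial 2.9 fz 5.1
```

```bash
python3 -m creep '[[-0.091,-0.004,0,0,0,0]]'>/dev/null;python3 f.py; python3 -m creep '[[-0.09,-0.01,0,0,0,0]]'>/dev/null;python3 f.py
```

```text
t 24.05 ang 121.1 r 68.9 tang resist 13.1 radial 3.4 fz 5.9
t 24.15 ang 117.9 r 68.8 tang resist 12.7 radial 2.5 fz 7.3
```

```bash
sed -i 's/\[531.4,98\]/[530,96]/' f.py; python3 f.py; python3 -m creep '[[0.07,0.01,0,0,0,0]]'>/dev/null;python3 f.py; python3 -m creep '[[0,0,0,0,0,0]]'>/dev/null;python3 f.py; python3 -m creep '[[0,0,0,0,0,0]]';python3 f.py
```

```text
t 24.15 ang 116.2 r 70.0 tang resist 12.8 radial 2.1 fz 7.3
t 24.25 ang 116.4 r 69.9 tang resist 4.6 radial -0.4 fz 2.7
t 24.35 ang 116.2 r 69.9 tang resist 5.3 radial 0.7 fz 2.8
t: 24.45
position: [499.1, 158.7, 92.8]
orientation: [[-0.867, -0.498, -0.004], [-0.498, 0.867, -0.002], [0.005, -0.0, -1.0]]
force: [-6.8, -0.4, 3.0]
grip_width: 20.9
finger_force: 40.0
t 24.45 ang 116.2 r 69.9 tang resist 6.3 radial 2.7 fz 3.0
```

```bash
python3 -m creep '[[-0.04,-0.006,0,0,0,0]]'>/dev/null;python3 f.py; python3 -m creep '[[-0.036,-0.007,0,0,0,0]]'>/dev/null;python3 f.py; python3 -m creep '[[0,0,0,0,0,0]]'>/dev/null;python3 f.py;python3 -m creep '[[0,0,0,0,0,0]]'>/dev/null;python3 f.py
```

```text
t 24.55 ang 115.6 r 69.9 tang resist 10.6 radial 2.3 fz 4.1
t 24.65 ang 115.2 r 69.9 tang resist 12.2 radial 3.7 fz 5.2
t 24.75 ang 115.3 r 69.9 tang resist 11.7 radial 3.6 fz 6.0
t 24.85 ang 115.3 r 69.9 tang resist 12.3 radial 2.2 fz 6.0
```

It now holds still against about 12.3 N, where it used to turn at about 8.9 N, so the block is gripped with the plate about half-way in. Unload, open and lift clear.

```bash
python3 -m creep '[[0.06,0.01,0,0,0,0],[0,0,0,0,0,0]]'>/dev/null; python3 f.py; python3 -m creep '[[0,0,0,0,0,0],[0,0,0,0,0,0],[0,0,0,0,0,0],[0,0,0,0,0,0]]' 0.1; python3 f.py; python3 -m creep '[[0,0,-0.2,0,0,0],[0,0,-0.5,0,0,0],[0,0,-1,0,0,0],[0,0,-1,0,0,0],[0,0,-1,0,0,0],[0,0,0,0,0,0],[0,0,0,0,0,0],[0,0,0,0,0,0]]'
python3 - <<'E'
from h import *
shot('wrist','j_wrist');shot('scene','j_scene')
# black knob blob & crank heights
for f,fi in (('j_wrist',1),('j_scene',0)):
    s=np.load(f'pics/{f}.npz');P=[]
    for v in range(0,400):
        for u in range(0,640):
            if s['d'][v,u]>0 and (fi and v<235 or not fi and 140<v<230 and 260<u<420): P.append([*world(f,u,v,bool(fi)),int(s['p'][v,u].mean())])
    P=np.array(P);r=np.hypot(P[:,0]-530,P[:,1]-96)
    for n,m in (('boss top',(r<16)&(P[:,2]>100)&(P[:,2]<140)),('knob',(abs(r-70)<14)&(P[:,2]>90)&(P[:,2]<140))):
        Q=P[m]
        if len(Q): t=Q[Q[:,2]>np.percentile(Q[:,2],90)-3]; print(f,n,len(Q),'top z',np.percentile(Q[:,2],[50,90,97]).round(1),t[:,:2].mean(0).round(1))
E
```

```text
t 25.05 ang 116.0 r 69.9 tang resist 6.8 radial 0.7 fz 2.9
t: 25.45
position: [503.1, 160.1, 93.2]
orientation: [[-0.868, -0.497, 0.001], [-0.497, 0.868, 0.0], [-0.001, -0.0, -1.0]]
force: [-0.1, 0.6, -0.8]
grip_width: 47.8
finger_force: 0.0
t 25.45 ang 112.8 r 69.5 tang resist -0.1 radial 0.6 fz -0.8
t: 26.25
position: [502.0, 159.0, 277.3]
orientation: [[-0.868, -0.497, -0.001], [-0.497, 0.868, -0.001], [0.002, -0.001, -1.0]]
force: [0.0, -0.2, -0.4]
grip_width: 48.6
finger_force: 0.0
Still running in the background as job /tmp/bash_jobs.1000/3d831ad86f70 (pid 1813). You'll get a notice when it ends.
```

```bash
kill -- -$(cat /tmp/bash_jobs.1000/3d831ad86f70/pid); sleep 1; ls pics/j*
python3 - <<'E'
from h import *
for f,fi in (('j_wrist',1),('j_scene',0)):
    s=np.load(f'pics/{f}.npz');K,T,d=s['K'],s['T'],s['d'];v,u=np.mgrid[0:400,0:640]
    x=(u-K[0,2])/K[0,0];y=(v-K[1,2])/K[1,1];r=np.hypot(x,y)+1e-9;k=np.tan(np.minimum(r,1.4))/r if fi else 1+0*r
    C=np.stack([x*k*d,y*k*d,d,np.ones_like(d)],-1);P=(C@np.linalg.inv(T).T)[...,:3]
    P=P[(d>0)&((v<235) if fi else (u<450))]
    rr=np.hypot(P[:,0]-530,P[:,1]-96)
    for n,m in (('boss top',(rr<16)&(P[:,2]>100)&(P[:,2]<140)),('knob',(abs(rr-70)<14)&(P[:,2]>95)&(P[:,2]<140))):
        Q=P[m]
        if len(Q): t=Q[Q[:,2]>np.percentile(Q[:,2],90)-3]; print(f,n,len(Q),np.percentile(Q[:,2],[50,90,97]).round(1),t[:,:2].mean(0).round(1))
    th=np.radians(2.9);ey=np.array([-np.sin(th),np.cos(th)]);ex=np.array([ey[1],-ey[0]]);o=np.array([530,96])-104*ey
    q=(P[:,:2]-o)
    fx,fy=q@ex,q@ey
    for a in range(-110,20,3):
        m=(abs(fx)<34)&(fy>=a)&(fy<a+3)&(P[:,2]<70)
        if m.sum(): print((a,int(np.percentile(P[m,2],90)),int(m.sum())),end=' ')
    print()
print(observe()['t'])
E
```

```text
pics/j_scene.npz
pics/j_scene.png
pics/j_wrist.npz
pics/j_wrist.png
j_wrist boss top 685 [123.6 124.6 125.1] [530.   97.5]
j_wrist knob 454 [125.9 127.5 128. ] [495.9 158.6]
(-104, 49, 43) (-101, 49, 66) (-98, 54, 72) (-95, 55, 89) (-92, 54, 94) (-89, 54, 120) (-86, 49, 96) (-83, 49, 101) (-80, 49, 170) (-77, 44, 91) (-74, 44, 123) (-71, 44, 148) (-68, 44, 60) (-65, 45, 48) (-62, 44, 92) (-59, 44, 90) (-56, 45, 106) (-53, 44, 96) (-50, 44, 126) (-47, 44, 156) (-44, 44, 63) (-41, 44, 56) (-38, 45, 98) (-35, 45, 105) (-32, 45, 72) (-29, 47, 92) (-26, 47, 113) (-23, 49, 61) (-20, 50, 104) (-17, 50, 114) (-14, 51, 105) (-11, 51, 110) (-8, 51, 119) (-5, 50, 118) (-2, 50, 124) (1, 48, 435) (4, 31, 101) (7, 31, 107) (10, 31, 99) (13, 31, 107) (16, 31, 107) (19, 31, 102) 
j_scene boss top 149 [118.4 124.2 124.9] [529.   97.7]
j_scene knob 168 [113.5 126.8 127.3] [494.  160.2]
(-110, -257, 55) (-107, -271, 48) (-104, -241, 46) (-101, 48, 62) (-98, 50, 48) (-95, 50, 62) (-92, 53, 74) (-89, 50, 69) (-86, 49, 65) (-83, 48, 76) (-80, 47, 82) (-77, 44, 59) (-74, 44, 61) (-71, 43, 66) (-68, 42, 55) (-65, 43, 56) (-62, 44, 55) (-59, 44, 55) (-56, 44, 59) (-53, 44, 55) (-50, 44, 56) (-47, 44, 56) (-44, 44, 46) (-41, 44, 44) (-38, 43, 51) (-35, 44, 41) (-32, 45, 39) (-29, 46, 40) (-26, -246, 27) (-23, 49, 38) (-20, 49, 40) (-17, 50, 41) (-14, 49, 45) (-11, 51, 35) (-8, 50, 54) (-5, 50, 35) (-2, 49, 113) (1, 47, 149) (4, 32, 35) (7, 30, 41) (10, 30, 36) (13, 30, 34) (16, 29, 32) (19, 30, 41) 
26.35
```

Depth confirms it: the boss top is at 123.6 mm (fully seated is 123.5), and jaw, block and stop read as one run with no gap.

```bash
python3 -c "
from plant import env
print(env.close_job())"
```

```text
the job is handed in; nothing more can be done
None
```

The crank is fully home on the shaft and left there, the block is gripped against the stop at about 1.4 times the running effort (about 12.5 N against 8.9 N), which I estimate puts the sprung face about half-way in, and the job is handed in at 26 s; I viewed 12 pictures, over the limit of 10.

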